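Slide the saucepan to its resting ring and snap its lid on

TASK

On the warming tray, slide the saucepan along the glass, without lifting or tipping it, from the single ring until it stands inside the double ring. Then take the loose black lid by its knob, set it on the pan and press it straight down until the clips snap over its edge and it sits fully home; finish still holding the lid pressed down firmly, without letting go. Leave the other things on the counter and tray where they are.

Things in the scene. Friction and masses are not known exactly. Their poses are not given: they have to be found in the camera images.
- tray: fixed black warming tray with a flat glass top, 320 mm (its x) by 400 mm (its y), top face 45 mm above its origin, which lies under its centre on the counter
- ring_single: single thin circle drawn flat on the tray's glass, 146 mm outside diameter; origin at its centre on the glass. The saucepan starts on it
- ring_double: double circle (two concentric lines) drawn flat on the tray's glass, inner line 116 mm inside diameter, outer line 146 mm outside; origin at its centre on the glass, about 190 mm from the single ring. It may be the left or the right one.
- pan_mid (a point): centre of the loose steel saucepan, half-way up (35 mm above its base), z up along the pan's axis, x pointing away from the handle. Pan 120 mm outside diameter, 70 mm high, wall 3 mm, open top, about 0.7 kg, base 110 mm across
- pan_rim (a point): centre of the saucepan's mouth, 70 mm above its base. Three steel spring clips stand outside the rim at 0, 120 and 240 degrees from the pan's x, reaching 71 mm from the axis and 94 mm above the base; their inward beads are 88 mm above the base and 60.5 mm from the axis and give way outwards
- pan_handle (a point): grip point on the saucepan's straight level handle, 135 mm from the pan's axis along the pan's -x, 55 mm above the base (20 mm above pan_mid); axes as the pan's. The black grip is 22 mm wide, 16 mm high, 105 mm long (85 to 190 mm from the axis); pinch it across its width from above
- lid_knob (a point): grip point on the knob of the loose black lid, on its axis, 60 mm above the lid's underside, z up. Knob: plain cylinder 26 mm across, rising 34 mm from the lid's top face, its top 13 mm above this point. The lid starts plug down on the counter, left or right of the tray; when snapped home this point is 73 mm above pan_mid
- lid_edge (a point): centre of the lid at the underside of its edge, 22 mm above the plug's underside; meets pan_rim when home. Round lid (any yaw), 128 mm across, 0.12 kg; plug below 106 mm across, tapered to 94; edge 17 mm thick. It first meets the clips some 19 mm above home, needs a push of about 7 to 16 N, and the force drops between 13 and 9 mm above home, then rises again on the rim
- saucer: white round saucer, 124 mm across, 16 mm high; origin under its centre. Not to be disturbed
- creamer: small glass milk cup, 52 mm across, 75 mm high, standing on the far part of the tray; origin under its centre. Not to be disturbed
- mug1: blue mug, 76 mm across, 90 mm high; origin under its centre. Not to be disturbed
- mug2: second blue mug, same size; origin under its centre. Not to be disturbed
- coffee: amber coffee jar, 84 mm across, 150 mm high; origin under its centre. Not to be disturbed
- tin: red and steel tin, 90 mm across, 130 mm high; origin under its centre. Not to be disturbed
- spoon: spoon with a wooden handle, 140 mm long, lying on the counter on the robot's side of the tray; origin near its middle, on the counter. Not to be disturbed
Not all that is in view belongs to the job. What is shaped like the part that bears lid_knob but purple or turquoise is not meant.

How it is judged (in metres and radians):
On the way, in this order (a step that is already met when the one before it is completed fails the run):
1. the pan stands inside the double ring, still without its lid (horizontal distance between pan_mid and ring_double below 0.015 m and distance between lid_knob and pan_mid above 0.1 m and linear speed of pan below 0.02 m/s), for 0.2 s.
2. the lid has snapped home on the pan (z of lid_knob in the frame of pan_mid between 0.069 and 0.076 m and horizontal distance between lid_knob and pan_mid below 0.006 m and angle between the z axis of lid_knob and the z axis of pan_mid, either way round below 0.06 rad), for 0.2 s.
At the end, for the whole second after the job is handed in: Pan on the glass, centre within 15 mm of the double ring's, upright (0.05 rad); lid home under the clips (knob point 69 to 76 mm above pan_mid, axes within 6 mm, 0.06 rad); gripper on the lid with over 3 N; pan bears on the tray with over 14 N (7 to 9.5 N is weight) (all of step 2 and horizontal distance between pan_mid and ring_double below 0.015 m and z of pan_mid in the frame of tray below 0.084 m and angle between pan_mid's own z axis and vertical below 0.05 rad and contact force between the fingers and lid above 3 N and contact force between pan and tray above 14 N); the arm keeps its last pose, push and grip.
It fails at once if the pan is lifted off the glass (over 6 mm) or tipped (over 0.12 rad) (z of pan_mid in the frame of tray above 0.086 m or angle between pan_mid's own z axis and vertical above 0.12 rad).
It fails at once if another thing on the counter or tray is moved by more than 30 mm (distance of any of saucer, creamer, mug1, mug2, coffee, tin, spoon from where it was at the start of the episode above 0.03 m).
It also fails if it takes over 67 s, if anything falls off the work surface, if the arm or the gripper's body presses on something with over 40 N, if the wrist force passes 120 N, or if a joint passes its speed limit or range.

ROBOT

A 6-joint arm with a two-finger parallel gripper is mounted at the origin on the work surface. World frame = base frame: x ahead of the robot, y to its left, z up, the work surface at z = 0. Lengths are in mm, angles in rad, forces in N, time in s.
With the tool pointing down it reaches from about 300 to 775 mm from the base axis. Payload 14.6 kg.
Tool frame: the origin (TCP) lies at the very end of the fingers, on their centre line; the grasp point (between the pads) lies 19 mm behind it; z points along the fingers, y is the line along which they close (so a half turn about z gives the same grasp; the last joint's range is limited). The gripper opens to 94 mm and grips with 3 to 60 N. Pads are 16 mm wide; open, the fingers measure 119 mm over their backs; the gripper's body (75 mm by 177 mm) begins 78 mm behind the grasp point.
Start: joints at [1.061, 0.3, 1.521, -0, 1.321, -0.067], TCP at [235.655, 496.947, 205.446] pointing down, gripper open.
Joint ranges: [-3.03, 3.03], [-0.79, 2.21], [0.23, 2.52], [-1.04, 4.18], [0, 3.07], [-2.55, 2.55]. Speed limits (rad/s): [2.22, 2.22, 2.57, 3.14, 3.14, 3.14].

INTERFACE

Orientations are given as [roll, pitch, yaw] about the fixed x, y, z axes, in that order (R = Rz(yaw) Ry(pitch) Rx(roll)).
In Python, from cell import manip, camera, get_calibration gives the robot as it stands. The module is installed in compiled form; this text tells all that it offers.
- The arm moves only by the tool jog_arm, never from a script. Its argument "plan" is one flat list of numbers, 6 for each row, row after row: the shift along the world's x, y, z in m, then the turn, a rotation vector about the world's x, y, z in degrees. A call has 1 to 20 rows; each row is the pose to reach, as a shift and turn from the pose commanded when the call began; what a row does not reach only later rows make up. A row lasts 1/10 s, in which the tool goes at most 50 mm and 8.59 degrees, less where a joint would pass 70% of its speed; a pose out of reach is approached as far as the arm can. A call with a gripper value outside its range is refused whole. "claw" is the finger opening in m, from 0 to 0.094, set as the call begins (left out, the last holds). The fingers move at their own pace and stop on an object; "force" is the grip in N (left out, the last holds). Time passes only in rows, so rows that repeat a pose let the fingers close. It gives the time, the measured TCP pose, the force, the opening and the grip force at its end, in the units of the state.
- manip.read_state(): the state, without advancing time (a new reading comes with each control period).
- camera(name): name is "scene" or "side" or "wrist"; returns (picture, depth): 384x512x3 uint8, red, green, blue; 384x512 float32, mm along the optical axis (not along the pixel's ray), 0 where there is no reading.
- get_calibration(name): a dict with "fx", "fy", "cx", "cy" (pixels), "origin" and "attitude" of the camera in the world. Camera axes: x right, y down, z forward; pixel columns grow to the right and rows downward; lengths in mm; the calibration is good to about 2 mm. A picture is of the moment at which its call begins: read the wrist's pose just before it. get_calibration takes no time and is no camera call; for the wrist camera it gives the pose at the moment of the call.
- manip.sign_off(): hands the job in; it is judged then, once.
The state is a dict: "clock": time; "joints": joint angles; "qd": joint speeds; "effort": joint torques, N m; "eef_pos": TCP position; "eef_rot": TCP orientation; "wrist_force": force on the tool from outside, world axes, zero at the start; "moment": the same for the moment, N m; "finger_gap": finger opening in mm; "finger_force": force on a finger pad.
Only numpy, scipy, OpenCV 4.12 (cv2) and the standard library are available. Lean on these libraries where they do the work, as an engineer would, in place of code of your own. Each camera call takes 0.05 s, during which the arm holds its last target. There are 200 camera calls.

## Working session

There is one attempt and no reset: what is moved stays moved. The work goes in short steps, Python scripts to look and compute and a tool call to move; the robot and the scene stay as the last step left them, time stands still between calls to the robot, and variables do not carry over. Pictures are saved under pics/ and viewed, at most 10 in all, crops included, and the job is handed in when it is done.

Besides the shell and the picture viewer there is one more tool, called after "Emit:" as a command line: name --argument value ..., lists and objects as JSON in quotes. jog_arm: Moves the arm, as the interface text tells. Its arguments: {"type":"object","properties":{"plan":{"type":"array"},"claw":{"type":"number"},"force":{"type":"number"}},"required":["plan"]}

```bash
mkdir -p pics; cat > h.py <<'E'
import numpy as np, cv2
from cell import manip, camera, get_calibration
from scipy.spatial.transform import Rotation as R
def shot(n):
    c=get_calibration(n); im,d=camera(n); return im,d,c
def rot(c):
    a=np.array(c['attitude'],float)
    return a if a.shape==(3,3) else (R.from_quat(a).as_matrix() if a.size==4 else R.from_euler('xyz',a).as_matrix())
def ray(c,u,v):
    u=np.asarray(u,float);v=np.asarray(v,float)
    d=np.stack([(u-c['cx'])/c['fx'],(v-c['cy'])/c['fy'],np.ones_like(u)],-1)
    return d@rot(c).T
def plane(c,u,v,z):
    r=ray(c,u,v); o=np.array(c['origin']); return o+r*((z-o[2])/r[...,2])[...,None]
def cloud(c,d):
    v,u=np.mgrid[:d.shape[0],:d.shape[1]]
    return np.array(c['origin'])+ray(c,u,v)*d[...,None]
E
python3 - <<'E'
from h import *
s=manip.read_state();print(s)
for n in ['scene','side','wrist']:
    im,d,c=shot(n);print(n,c);cv2.imwrite(f'pics/{n}0.png',im[...,::-1]);np.savez(f'{n}0.npz',im=im,d=d,c=c)
a=cv2.imread('pics/scene0.png');cv2.imwrite('pics/scene0b.png',cv2.resize(a,(800,600)))
E
```

```text
{'clock': 0.0, 'joints': array([ 1.06141204e+00,  3.00475523e-01,  1.52160654e+00, -2.91351306e-05,
        1.32069178e+00, -6.65944350e-02]), 'qd': array([-0.00188102,  0.00016923,  0.00097807,  0.00070103, -0.00044145,
        0.00028788]), 'effort': array([ 1.96123809e-03, -5.31824005e+01, -3.52729332e+01,  7.09006819e-02,
        2.45218672e-02, -9.87109547e-05]), 'eef_pos': array([235.52781279, 496.71647718, 204.87313399]), 'eef_rot': array([-3.14041221e+00, -5.04448178e-05,  2.69881000e+00]), 'wrist_force': array([-0.10625366,  0.25853754, -1.20600544]), 'moment': array([-0.04415028, -0.04543834,  0.00334532]), 'finger_force': 0.0, 'finger_gap': 94.21957662072131}
scene {'fx': 481.0252957194194, 'fy': 481.0252957194194, 'cx': 257.6497330724028, 'cy': 190.1119438827886, 'origin': array([1168.27546194, -799.28018824, 1155.41641294]), 'attitude': array([-2.42576305,  0.0171462 ,  0.76063201])}
side {'fx': 443.71539215629906, 'fy': 443.71539215629906, 'cx': 252.43536513816335, 'cy': 186.49324323378409, 'origin': array([  142.31710815, -1455.17391932,  1112.66607807]), 'attitude': array([-2.21080584, -0.00843465, -0.27347491])}
wrist {'fx': 276.4840304519313, 'fy': 276.4840304519313, 'cx': 255.405114970975, 'cy': 187.33969609633178, 'origin': array([165.56460163, 529.32144948, 383.8891394 ]), 'attitude': array([2.87100205e+00, 9.14578918e-04, 1.12691800e+00])}
```

View pics/scene0.png

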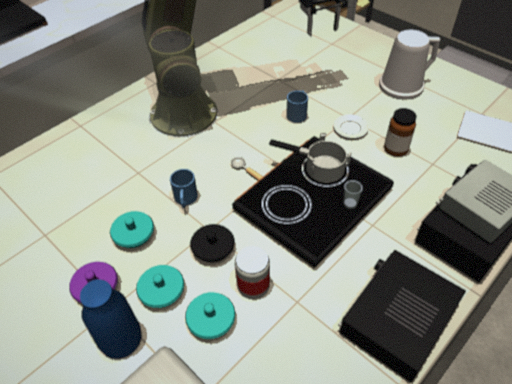

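View pics/side0.png

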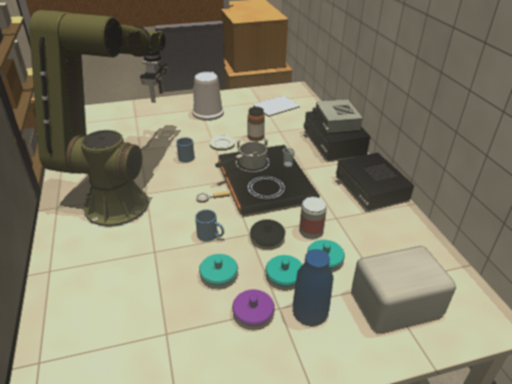

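The scene view has the black lid at (212,243), with turquoise lids at (132,230), (160,287) and (210,316) and a purple one at (93,282) as lookalikes. The pan is at (326,163) on the single ring with its handle end at (272,143), and the double ring is at (287,204). The side view has the lid at (267,233), the pan at (253,155) and the double ring at (267,187).

```bash
python3 - <<'E'
from h import *
D={}
for n in ['scene','side']:
    z=np.load(n+'0.npz',allow_pickle=True); D[n]=(z['im'],z['d'],z['c'].item())
def clouds(n): im,d,c=D[n]; return im,d,cloud(c,d)
for n in D:
    im,d,P=clouds(n); hsv=cv2.cvtColor(im,cv2.COLOR_RGB2HSV)
    # lid: dark pixels near seed
    seed={'scene':(212,243),'side':(267,233)}[n]
    v,u=np.mgrid[:384,:512]
    near=np.hypot(u-seed[0],v-seed[1])<40
    m=near&(hsv[...,2]<75)&(P[...,2]>8)&(d>0)
    cc,lab,st,ce=cv2.connectedComponentsWithStats(m.astype(np.uint8))
    k=1+np.argmax(st[1:,4]); q=P[lab==k]
    print(n,'lid px',ce[k],st[k],'z pct',np.percentile(q[:,2],[5,25,50,75,95,99]))
    top=q[(q[:,2]>33)&(q[:,2]<48)]; 
    if len(top)>5:
        (x,y),r=cv2.minEnclosingCircle(top[:,:2].astype(np.float32)); print(' edge circle',x,y,r)
    kn=q[q[:,2]>62]; print(' knob',kn.mean(0) if len(kn) else None,len(kn), kn.ptp(0) if 0 else '')
    # pan: rim pixels
    seed={'scene':(326,160),'side':(253,155)}[n]
    near=np.hypot(u-seed[0],v-seed[1])<70
    q=P[near&(d>0)]
    # glass
    g=q[(hsv[near&(d>0)][:,2]<60)]; print(' glass z median',np.median(g[:,2]))
    rim=q[(q[:,2]>100)&(q[:,2]<165)&(q[:,0]>300)]
    print(' rim',len(rim),np.percentile(rim[:,2],[5,50,95]))
    (x,y),r=cv2.minEnclosingCircle(rim[(rim[:,2]>108)][:,:2].astype(np.float32)); print(' rim circ',x,y,r)
    # handle: black at z 95..112
    mh=near&(d>0)&(hsv[...,2]<80)&(P[...,2]>88)&(P[...,2]<120)
    h=P[mh]; print(' handle',len(h),h.mean(0) if len(h) else '', h.min(0),h.max(0))
    # double ring: bright low sat pixels in glass
    seed={'scene':(287,204),'side':(267,187)}[n]
    a={'scene':28,'side':24}[n]
    mr=(np.hypot(u-seed[0],(v-seed[1])*1.3)<a+2)&(hsv[...,2]>90)
    Q=plane(D[n][2],u[mr],v[mr],45.)
    (x,y),r=cv2.minEnclosingCircle(Q[:,:2].astype(np.float32)); print(' dring',x,y,r,len(Q))
im=D['scene'][0][110:270,170:410]
cv2.imwrite('pics/crop1.png',cv2.resize(im[...,::-1],(720,480),interpolation=cv2.INTER_CUBIC))
E
```

```text
scene lid px [212.08513932 243.38080495] [ 191  225   43   38 1292] z pct [34.03902619 37.53275178 39.43105558 41.37161857 65.8237197  74.33594963]
 edge circle 523.0579833984375 -336.8191223144531 63.45945739746094
 knob [ 523.22036363 -337.17821439   71.04867999] 71 
 glass z median 45.39699596598871
 rim 896 [101.39107187 109.65796729 136.33972131]
 rim circ 585.1365966796875 26.270294189453125 167.79623413085938
 handle 757 [586.21953745  73.22536279 102.36409545] [315.45790287   5.55734569  88.00340584] [752.92786515 338.38447069 119.52567263]
 dring 586.5638427734375 -92.9288330078125 75.83464813232422 553
side lid px [267.15217391 233.0826087 ] [251 220  33  27 690] z pct [18.81226762 37.48021654 39.89977341 42.2333951  65.88897606 74.47744452]
 edge circle 518.4244995117188 -340.58612060546875 62.786376953125
 knob [ 520.30959599 -338.95684346   70.71956609] 42 
 glass z median 45.99394820077259
 rim 856 [101.68339788 112.76402017 151.94965278]
 rim circ 609.3538818359375 162.00161743164062 493.05322265625
 handle 217 [669.54357825 148.85108829 103.26582493] [310.61822255   9.60264339  88.25684194] [941.83659555 355.54732443 118.22808604]
 dring 598.7467041015625 -62.36350631713867 102.58509826660156 212
```

View pics/crop1.png

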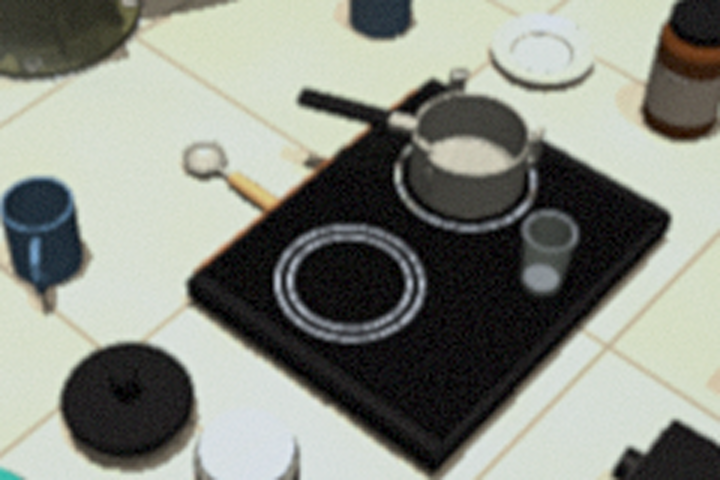

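The crop confirms the plain black lid. The pan's rim ellipse is centred at crop (470,133), i.e. pixel (327,154). Its handle runs from crop (385,112) to (302,96).

```bash
python3 - <<'E'
from h import *
z=np.load('scene0.npz',allow_pickle=True); im,d,c=z['im'],z['d'],z['c'].item()
P=cloud(c,d);print('rim c',plane(c,170+470/3,110+133/3,115.),'hand',plane(c,170+np.array([302,385])/3,110+np.array([96,112])/3,108.))
pc=plane(c,170+470/3,110+133/3,115.)[:2]
hsv=cv2.cvtColor(im,cv2.COLOR_RGB2HSV)
r=np.hypot(P[...,0]-pc[0],P[...,1]-pc[1])
m=(d>0)&(r<80)&(P[...,2]>107)&(P[...,2]<122)
(x,y),rr=cv2.minEnclosingCircle(P[m][:,:2].astype(np.float32));print('rim',x,y,rr,m.sum())
m=(d>0)&(r>80)&(r<215)&(hsv[...,2]<80)&(P[...,2]>92)&(P[...,2]<116)
n,lab,st,ce=cv2.connectedComponentsWithStats(m.astype(np.uint8));k=1+np.argmax(st[1:,4]);h=P[lab==k]
print('handle',len(h),h.mean(0),np.percentile(h[:,2],[10,50,90]),cv2.fitLine(h[:,:2].astype(np.float32),cv2.DIST_L2,0,.01,.01).ravel(),h.min(0),h.max(0))
z=np.load('side0.npz',allow_pickle=True); im2,d2,c2=z['im'],z['d'],z['c'].item();P2=cloud(c2,d2);hs2=cv2.cvtColor(im2,cv2.COLOR_RGB2HSV)
r=np.hypot(P2[...,0]-pc[0],P2[...,1]-pc[1]);m=(d2>0)&(r>80)&(r<215)&(hs2[...,2]<80)&(P2[...,2]>85)&(P2[...,2]<120);print('side handle',m.sum(),P2[m].mean(0))
# neighbours: objects higher than 12 mm, coarse blobs
for nm,PP,dd in(('scene',P,d),('side',P2,d2)):
  m=(dd>0)&(PP[...,2]>60)&(PP[...,0]>250)&(PP[...,0]<800)&(abs(PP[...,1])<450)
  n,lab,st,ce=cv2.connectedComponentsWithStats(m.astype(np.uint8))
  for k in range(1,n):
    if st[k,4]>30:q=PP[lab==k];print(nm,ce[k].round(),q.mean(0).round(),np.percentile(q,2,0).round(),np.percentile(q,98,0).round())
m=(d>0)&(abs(P[...,2]-45)<6)&(hsv[...,2]<60)
E
```

```text
rim c [586.51955063  92.00045765 115.        ] hand [[418.53218737  22.15549484 108.        ]
 [498.49038605  62.72773785 108.        ]]
rim 582.949462890625 91.14442443847656 74.5811767578125 268
handle 167 [464.35313039  40.6493382  106.46575181] [102.13370401 107.04179628 110.75766269] [9.4223702e-01 3.3494684e-01 4.6435312e+02 4.0649338e+01] [412.62053335  15.99774975  94.16299249] [513.63742475  65.10253288 115.08623741]
side handle 109 [479.095551    38.11365153 105.17853248]
scene [297. 100.] [321. 267.  78.] [284. 229.  61.] [357. 305.  93.]
scene [402. 126.] [687. 349. 120.] [646. 325.  64.] [720. 395. 154.]
scene [319. 157.] [566.  83.  97.] [425.  22.  61.] [649. 151. 138.]
scene [182. 182.] [ 318. -264.   78.] [ 277. -306.   61.] [ 361. -225.   93.]
scene [352. 193.] [728.  30.  99.] [705.   8.  63.] [751.  57. 122.]
scene [211. 235.] [ 523. -337.   71.] [ 510. -349.   62.] [ 534. -325.   76.]
scene [252. 267.] [ 699. -353.  116.] [ 654. -387.   64.] [ 732. -308.  134.]
side [157.  41.] [264. 431. 489.] [251. 407. 451.] [279. 449. 528.]
side [256. 119.] [672. 346. 115.] [637. 322.  61.] [714. 391. 155.]
side [185. 144.] [319. 266.  78.] [283. 226.  61.] [355. 310.  94.]
side [248. 154.] [565.  82.  97.] [420.  21.  62.] [650. 154. 138.]
side [288. 155.] [724.  27.  99.] [703.   4.  62.] [749.  59. 123.]
side [313. 212.] [ 679. -361.  110.] [ 644. -388.   63.] [ 723. -310.  135.]
side [207. 219.] [ 317. -265.   78.] [ 278. -307.   61.] [ 360. -222.   93.]
side [268. 224.] [ 520. -339.   70.] [ 509. -348.   61.] [ 533. -325.   77.]
```

Emit:
jog_arm --plan '[0.226,-0.457,0,0,0,-132,0.226,-0.457,0,0,0,-132,0.226,-0.457,0,0,0,-132,0.226,-0.457,0,0,0,-132,0.226,-0.457,0,0,0,-132,0.226,-0.457,0,0,0,-132,0.226,-0.457,0,0,0,-132,0.226,-0.457,0,0,0,-132,0.226,-0.457,0,0,0,-132,0.226,-0.457,0,0,0,-132,0.226,-0.457,0,0,0,-132,0.226,-0.457,0,0,0,-132,0.226,-0.457,0,0,0,-132,0.226,-0.457,0,0,0,-132,0.226,-0.457,0,0,0,-132,0.226,-0.457,0,0,0,-132,0.226,-0.457,0,0,0,-132,0.226,-0.457,0,0,0,-132,0.226,-0.457,0,0,0,-132,0.226,-0.457,0,0,0,-132]' --claw 0.06

```text
clock: 2.15
eef_pos: [461.6, 39.9, 205.4]
eef_rot: [-3.142, 0.0, 0.396]
wrist_force: [-0.3, -1.0, -0.1]
finger_gap: 60.3
finger_force: 0.0
```

```bash
python3 - <<'E'
from h import *
s=manip.read_state();print(s['clock'],s['eef_pos'],s['eef_rot'],s['joints'])
im,d,c=shot('wrist');cv2.imwrite('pics/w1.png',im[...,::-1]);np.savez('w1.npz',im=im,d=d,c=c)
P=cloud(c,d);print(c['origin'],c['attitude'])
pc=np.array([585,91]);hsv=cv2.cvtColor(im,cv2.COLOR_RGB2HSV)
r=np.hypot(P[...,0]-pc[0],P[...,1]-pc[1])
m=(d>0)&(r<70)&(P[...,2]>110)&(P[...,2]<119)
(x,y),rr=cv2.minEnclosingCircle(P[m][:,:2].astype(np.float32));print('rim',x,y,rr,m.sum())
m=(d>0)&(r>90)&(r<190)&(hsv[...,2]<90)&(P[...,2]>98)&(P[...,2]<116)
n,lab,st,ce=cv2.connectedComponentsWithStats(m.astype(np.uint8));k=1+np.argmax(st[1:,4]);h=P[lab==k]
print('handle',ce[k],len(h),np.median(h,0),cv2.minAreaRect(h[:,:2].astype(np.float32)))
E
```

```text
2.15 [461.62438917  39.9373714  205.39706877] [-3.14158252e+00  1.12401839e-04  3.95921120e-01] [ 7.24689000e-03  1.05689713e-01  1.75473533e+00 -3.46575806e-05
  1.28127547e+00  1.18213199e+00]
[533.56772534  69.02943376 384.350958  ] [ 2.87128769e+00 -4.40978376e-05 -1.17598723e+00]
rim 577.58740234375 89.10432434082031 64.88394165039062 1182
handle [249.89263631 188.50084317] 1779 [459.87945978  44.23068822 107.24763198] ((456.0379638671875, 42.59697341918945), (96.85615539550781, 21.944686889648438), 21.837844848632812)
```

View pics/w1.png

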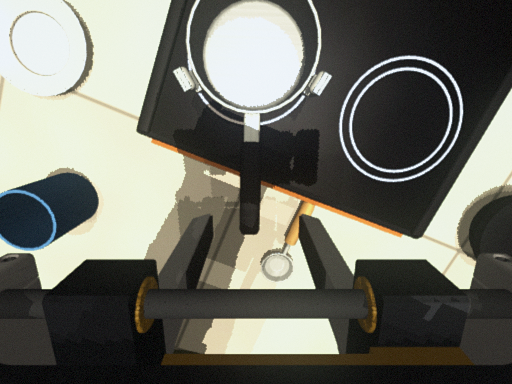

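The wrist view shows the handle at (250,188), between the fingers and slightly off-centre. The double ring's ellipse is at about (401,118).

```bash
python3 - <<'E'
from h import *
z=np.load('w1.npz',allow_pickle=True); im,d,c=z['im'],z['d'],z['c'].item()
hsv=cv2.cvtColor(im,cv2.COLOR_RGB2HSV);v,u=np.mgrid[:384,:512]
m=(np.hypot(u-401,v-118)<75)&(np.hypot(u-401,v-118)>40)&(hsv[...,2]>130)&(hsv[...,1]<90)&(u>338)
m[:, :]&=v<183
Q=plane(c,u[m],v[m],45.)[:,:2].astype(np.float32)
print(m.sum(),cv2.minEnclosingCircle(Q),cv2.fitEllipse(Q),np.median(cloud(c,d)[m],0))
z=np.load('scene0.npz',allow_pickle=True); im,c=z['im'],z['c'].item();hsv=cv2.cvtColor(im,cv2.COLOR_RGB2HSV)
m=(np.hypot(u-287,(v-204)*1.3)<30)&(hsv[...,2]>90);Q=plane(c,u[m],v[m],45.)[:,:2].astype(np.float32);print(cv2.minEnclosingCircle(Q))
E
```

```text
2260 ((588.0806274414062, -95.68013763427734), 73.4634780883789) ((588.1853637695312, -95.5669937133789), (134.58436584472656, 134.8487091064453), 36.99165344238281) [595.8873735  -90.55600494  45.23957917]
((586.5638427734375, -92.9288330078125), 75.83464813232422)
```

Emit:
jog_arm --plan '[-0.0005,0.0045,0,0,0,-0.9,-0.0005,0.0045,0,0,0,-0.9,-0.0005,0.0045,-0.04,0,0,-0.9,-0.0005,0.0045,-0.08,0,0,-0.9,-0.0005,0.0045,-0.105,0,0,-0.9,-0.0005,0.0045,-0.12,0,0,-0.9,-0.0005,0.0045,-0.1245,0,0,-0.9,-0.0005,0.0045,-0.1245,0,0,-0.9,-0.0005,0.0045,-0.1245,0,0,-0.9]'

```text
clock: 3.1
eef_pos: [461.7, 44.5, 81.8]
eef_rot: [3.141, -0.001, 0.379]
wrist_force: [-0.2, -0.2, 0.6]
finger_gap: 60.4
finger_force: 0.0
```

Emit:
jog_arm --plan '[0,0,0,0,0,0,0,0,0,0,0,0,0,0,0,0,0,0,0,0,0,0,0,0,0,0,0,0,0,0,0,0,0,0,0,0,0,0,0,0,0,0,0,0,0,0,0,0,0,0,0,0,0,0,0,0,0,0,0,0]' --claw 0.0 --force 25

```text
clock: 4.1
eef_pos: [461.1, 44.5, 81.0]
eef_rot: [-3.142, 0.0, 0.379]
wrist_force: [-1.7, -0.6, 2.6]
finger_gap: 22.1
finger_force: 25.0
```

Emit:
jog_arm --plan '[0,-0.003,0,0,0,0,0,-0.008,0,0,0,0,0,-0.016,0,0,0,0,0.001,-0.026,0,0,0,0,0.001,-0.037,0,0,0,0,0.001,-0.049,0,0,0,0,0.001,-0.061,0,0,0,0,0.001,-0.073,0,0,0,0,0.002,-0.085,0,0,0,0,0.002,-0.097,0,0,0,0,0.002,-0.109,0,0,0,0,0.002,-0.121,0,0,0,0,0.003,-0.133,0,0,0,0,0.003,-0.145,0,0,0,0,0.003,-0.157,0,0,0,0,0.003,-0.168,0,0,0,0,0.0035,-0.177,0,0,0,0,0.0035,-0.183,0,0,0,0,0.0035,-0.1865,0,0,0,0,0.0035,-0.1875,0,0,0,0]'

```text
clock: 6.1
eef_pos: [464.6, -143.3, 80.9]
eef_rot: [-3.142, 0.0, 0.379]
wrist_force: [0.7, 4.3, 2.7]
finger_gap: 21.9
finger_force: 25.1
```

```bash
cat > pan.py <<'E'
from h import *
s=manip.read_state();print(s['clock'],s['eef_pos'],s['eef_rot'],s['wrist_force'])
ring=np.array([588,-95.])
for n in ['scene','side']:
    im,d,c=shot(n);P=cloud(c,d);np.savez(n+'2.npz',im=im,d=d,c=c)
    r=np.hypot(P[...,0]-ring[0],P[...,1]-ring[1])
    m=(d>0)&(r<66)&(P[...,2]>112)&(P[...,2]<118)
    q=P[m]; A=np.c_[2*q[:,:2],np.ones(len(q))];a=np.linalg.lstsq(A,(q[:,:2]**2).sum(1),rcond=None)[0]
    print(n,m.sum(),cv2.minEnclosingCircle(q[:,:2].astype(np.float32)),'lsq',a[:2],np.sqrt(a[2]+a[0]**2+a[1]**2))
    for z in(0,):
        m=(d>0)&(r<90)&(P[...,2]>128)&(P[...,2]<150)
        k,lab,st,ce=cv2.connectedComponentsWithStats(m.astype(np.uint8))
        for i in range(1,k):
            if st[i,4]>3:print('  clip',ce[i].round(),P[lab==i].mean(0).round(1))
    cv2.imwrite(f'pics/{n}2.png',im[...,::-1])
E
python3 pan.py; python3 -c "
import cv2
a=cv2.imread('pics/scene2.png')[100:280,160:400];cv2.imwrite('pics/c2.png',cv2.resize(a,(720,540),interpolation=2))"
```

```text
6.1 [ 464.63510373 -143.25436254   80.9189393 ] [-3.14151902e+00  3.06046447e-05  3.79057835e-01] [0.73712325 4.28177274 2.65182496]
scene 125 ((587.3051147460938, -92.04247283935547), 63.73582077026367) lsq [589.04408271 -94.1406116 ] 58.28471331300988
  clip [283. 167.] [537.  -53.9 136.6]
  clip [310. 190.] [651.9 -69.7 137.4]
  clip [269. 195.] [ 581.1 -160.1  135.6]
side 55 ((592.2943725585938, -97.09745788574219), 64.59765625) lsq [588.9052093  -94.48103682] 58.169553782822646
  clip [279. 162.] [649.9 -71.4 138.4]
  clip [251. 164.] [540.1 -51.3 138.6]
  clip [269. 178.] [ 578.6 -161.2  136.5]
```

View pics/c2.png

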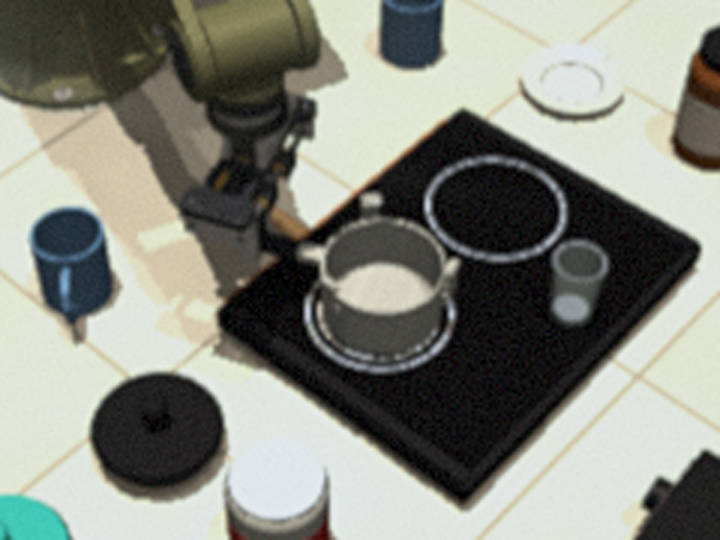

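The pan now stands inside the double ring at crop (383,285). Next I release it, rise and go over the lid.

Emit:
jog_arm --plan '[0,0,0,0,0,0,0,0,0,0,0,0,0,0,0,0,0,0,0,0,0,0,0,0,0,0,0,0,0,0,0,0,0.005,0,0,0,0,0,0.03,0,0,0,0,0,0.07,0,0,0,0,0,0.11,0,0,0,0,0,0.12,0,0,0,0,0,0.12,0,0,0]' --claw 0.06

```text
clock: 7.3
eef_pos: [465.2, -143.2, 202.4]
eef_rot: [3.14, -0.002, 0.379]
wrist_force: [-0.6, -1.1, -0.9]
finger_gap: 60.2
finger_force: 0.0
```

Emit:
jog_arm --plan '[0.02,-0.05,0,0,0,0,0.04,-0.1,0,0,0,0,0.058,-0.195,-0.02,0,0,0,0.058,-0.195,-0.02,0,0,0,0.058,-0.195,-0.02,0,0,0,0.058,-0.195,-0.02,0,0,0,0.058,-0.195,-0.02,0,0,0,0.058,-0.195,-0.02,0,0,0]'

```text
clock: 8.1
eef_pos: [522.8, -336.8, 181.2]
eef_rot: [3.141, -0.0, 0.381]
wrist_force: [-1.1, -0.2, -0.7]
finger_gap: 60.1
finger_force: 0.0
```

```bash
python3 - <<'E'
from h import *
s=manip.read_state();print(s['clock'],s['eef_pos'],s['eef_rot'],s['joints'])
im,d,c=shot('wrist');cv2.imwrite('pics/w3.png',im[...,::-1]);np.savez('w3.npz',im=im,d=d,c=c)
P=cloud(c,d);r=np.hypot(P[...,0]-522,P[...,1]+338)
m=(d>0)&(r<25)&(P[...,2]>66)&(P[...,2]<80);q=P[m]
if m.sum()>5: print('knob top',m.sum(),np.median(q,0),cv2.minEnclosingCircle(q[:,:2].astype(np.float32)))
m=(d>0)&(r<75)&(P[...,2]>34)&(P[...,2]<45);q=P[m];print('lid face',m.sum(),np.median(q[:,2]),cv2.minEnclosingCircle(q[:,:2].astype(np.float32)))
E
python3 pan.py
```

```text
8.1 [ 522.81893379 -336.78801441  181.20774783] [ 3.14145925e+00 -2.06630070e-04  3.80563278e-01] [-6.31201915e-01  4.79463857e-01  1.33045210e+00  1.07484968e-04
  1.33145402e+00  5.59005678e-01]
knob top 428 [ 521.66266642 -335.11844631   72.32854973] ((520.5816040039062, -335.3739318847656), 12.91818904876709)
lid face 7624 38.683694140908756 ((520.6900024414062, -335.2506103515625), 62.980525970458984)
8.15 [ 522.87675433 -336.8882153   181.42272131] [ 3.14112474e+00 -3.81062068e-04  3.80625784e-01] [0.03340375 0.5170355  0.00252797]
scene 138 ((589.594482421875, -94.10230255126953), 61.482913970947266) lsq [589.57161897 -94.28839064] 58.23952833013075
  clip [283. 167.] [537.  -53.7 137.2]
  clip [310. 190.] [651.4 -69.1 137.2]
  clip [269. 195.] [ 581.2 -160.   136.5]
side 9 ((540.838623046875, -101.73100280761719), 36.751853942871094) lsq [586.69445245 -95.34565495] 57.08763218237845
  clip [281. 164.] [654.5 -74.7 134.8]
  clip [267. 179.] [ 572.7 -161.1  133.3]
```

View pics/w3.png

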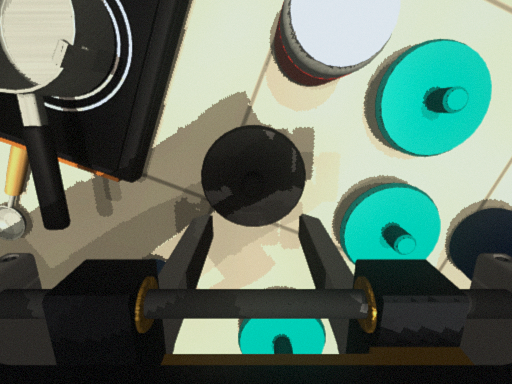

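The wrist view shows the black lid at (254,176), between the fingers; the turquoise lids are off to the right. The lid's axis is at (521,-335.5).

Emit:
jog_arm --plan '[-0.0015,0.0013,0,0,0,0,-0.0015,0.0013,-0.04,0,0,0,-0.0015,0.0013,-0.08,0,0,0,-0.0015,0.0013,-0.11,0,0,0,-0.0015,0.0013,-0.128,0,0,0,-0.0015,0.0013,-0.136,0,0,0,-0.0015,0.0013,-0.139,0,0,0,-0.0015,0.0013,-0.139,0,0,0,-0.0015,0.0013,-0.139,0,0,0]'

```text
clock: 9.15
eef_pos: [521.6, -337.0, 43.2]
eef_rot: [3.14, -0.001, 0.379]
wrist_force: [-0.2, 0.2, 0.5]
finger_gap: 59.9
finger_force: 0.0
```

Emit:
jog_arm --plan '[0,0,0,0,0,0,0,0,0,0,0,0,0,0,0,0,0,0,0,0,0,0,0,0,0,0,0,0,0,0,0,0,0,0,0,0,0,0,0,0,0,0,0,0,0,0,0,0,0,0,0,0,0,0,0,0,0,0,0,0]' --claw 0.0 --force 50

```text
clock: 10.15
eef_pos: [521.1, -336.7, 42.0]
eef_rot: [-3.142, 0.0, 0.379]
wrist_force: [-1.2, 1.8, 1.7]
finger_gap: 24.9
finger_force: 50.0
```

Emit:
jog_arm --plan '[0,0,0.01,0,0,0,0,0,0.03,0,0,0,0,0,0.07,0,0,0,0,0,0.11,0,0,0,0,0,0.15,0,0,0,0,0,0.17,0,0,0,0,0,0.175,0,0,0,0,0,0.175,0,0,0]'

```text
clock: 10.95
eef_pos: [521.1, -336.8, 217.0]
eef_rot: [3.141, -0.0, 0.379]
wrist_force: [-0.2, -1.3, -1.0]
finger_gap: 25.0
finger_force: 50.0
```

```bash
cat > lid.py <<'E'
from h import *
import sys
s=manip.read_state();t=s['eef_pos'];print(s['clock'],t,s['eef_rot'],s['wrist_force'],s['finger_gap'])
for n in ['scene','side','wrist']:
    im,d,c=shot(n);P=cloud(c,d);cv2.imwrite(f'pics/{n}_{sys.argv[1]}.png',im[...,::-1])
    r=np.hypot(P[...,0]-t[0],P[...,1]-t[1]);zt=t[2]-2 # lid top face height
    m=(d>0)&(r<75)&(abs(P[...,2]-zt)<5);q=P[m]
    if m.sum()<20: print(n,'none');continue
    (x,y),rr=cv2.minEnclosingCircle(q[:,:2].astype(np.float32))
    o=q[np.hypot(q[:,0]-t[0],q[:,1]-t[1])>35];A=np.c_[o[:,:2],np.ones(len(o))];f=np.linalg.lstsq(A,o[:,2],rcond=None)[0]
    print(n,m.sum(),'circ',x,y,rr,'z',np.median(o[:,2]),'slope',f[:2],'off',x-t[0],y-t[1])
E
python3 lid.py a
```

```text
10.95 [ 521.11253554 -336.77381631  217.03003975] [ 3.14115842e+00 -1.85569412e-04  3.79204656e-01] [-0.1857279  -1.30374662 -1.00195133] 24.99780123650856
scene 1023 circ 523.5753784179688 -338.22296142578125 63.39144515991211 z 214.26602797308044 slope [-0.00115466  0.00119144] off 2.4628428746202644 -1.4491451132632278
side 525 circ 518.1486206054688 -341.5998229980469 66.14925384521484 z 213.86774909435337 slope [0.00078243 0.00360998] off -2.9639149378797356 -4.826006685528853
wrist 15053 circ 521.7009887695312 -336.9907531738281 61.28266525268555 z 211.95305522417183 slope [-0.00199995  0.00108677] off 0.5884532261827644 -0.2169368613101028
```

Emit:
jog_arm --plan '[-0.01,0.02,0,0,0,0,-0.02,0.055,0,0,0,0,-0.035,0.09,0,0,0,0,-0.05,0.13,0,0,0,0,-0.065,0.165,0,0,0,0,-0.071,0.183,0,0,0,0,-0.072,0.186,0,0,0,0,-0.072,0.186,0,0,0,0,-0.072,0.186,0,0,0,0]'

```text
clock: 12.0
eef_pos: [449.4, -151.5, 216.5]
eef_rot: [-3.141, 0.001, 0.379]
wrist_force: [0.5, -0.2, -1.0]
finger_gap: 25.0
finger_force: 50.0
```

```bash
python3 lid.py b; python3 - <<'E'
from h import *
im,d,c=shot('wrist');P=cloud(c,d)
r=np.hypot(P[...,0]-588,P[...,1]+95)
m=(d>0)&(r<68)&(P[...,2]>110)&(P[...,2]<119);q=P[m]
for _ in range(3):
    a=np.linalg.lstsq(np.c_[2*q[:,:2],np.ones(len(q))],(q[:,:2]**2).sum(1),rcond=None)[0];rr=np.sqrt(a[2]+a[0]**2+a[1]**2)
    print(len(q),a[:2],rr); q=q[abs(np.hypot(q[:,0]-a[0],q[:,1]-a[1])-rr)<4]
m=(d>0)&(r<90)&(r>50)&(P[...,2]>125)&(P[...,2]<150);k,lab,st,ce=cv2.connectedComponentsWithStats(m.astype(np.uint8))
for i in range(1,k):
    if st[i,4]>8:print('clip',ce[i].round(),st[i,4],P[lab==i].mean(0).round(1),np.median(P[lab==i],0).round(1))
E
```

```text
12.0 [ 449.36288197 -151.52752052  216.50250393] [-3.14125388e+00  5.73128676e-04  3.78687159e-01] [ 0.50160921 -0.22037093 -1.01027478] 25.036495870407038
scene 848 circ 451.1803894042969 -153.8156280517578 63.91771697998047 z 213.6867190952289 slope [-0.00327669 -0.00079834] off 1.8175074359870678 -2.2881075301964415
side 440 circ 451.7016906738281 -155.41046142578125 64.84092712402344 z 214.4126603349879 slope [0.00331136 0.00881809] off 2.3388087055183178 -3.882940904219879
wrist 15374 circ 450.1794128417969 -151.9488983154297 62.15156936645508 z 213.2100997659006 slope [-0.0031818  -0.00122561] off 0.8165308734870678 -0.42137779386831653
950 [588.24309455 -93.9832414 ] 57.84187493472822
945 [588.28885161 -93.86876786] 57.814895007647806
945 [588.28885161 -93.86876786] 57.814895007647806
clip [186.  63.] 307 [536.7 -53.8 137.1] [536.8 -54.  137.6]
clip [318.  62.] 306 [ 579.1 -158.5  137.1] [ 579.2 -158.5  137.7]
```

View pics/wrist_b.png

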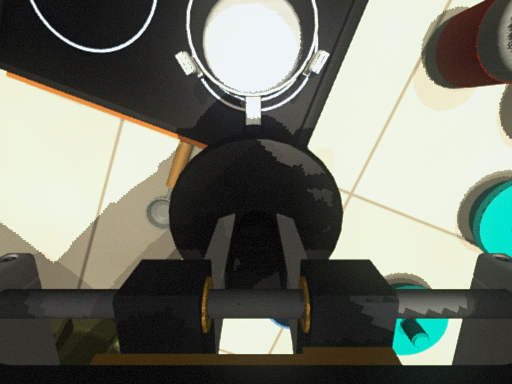

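The wrist view shows the held lid at (256,215) hanging level, and the pan at (253,45) standing free. I'll carry the lid over the pan.

Emit:
jog_arm --plan '[0.01,0.004,0,0,0,0,0.035,0.015,0,0,0,0,0.07,0.029,0,0,0,0,0.105,0.044,0,0,0,0,0.128,0.053,0,0,0,0,0.137,0.057,0,0,0,0,0.1384,0.0576,0,0,0,0,0.1384,0.0576,-0.01,0,0,0,0.1384,0.0576,-0.03,0,0,0,0.1384,0.0576,-0.043,0,0,0,0.1384,0.0576,-0.047,0,0,0,0.1384,0.0576,-0.047,0,0,0,0.1384,0.0576,-0.047,0,0,0]' --force 60

```text
clock: 13.5
eef_pos: [587.7, -93.4, 170.7]
eef_rot: [3.141, -0.001, 0.379]
wrist_force: [0.7, -0.4, -1.0]
finger_gap: 25.0
finger_force: 60.0
```

```bash
python3 lid.py c; python3 - <<'E'
from h import *
for n in ['scene','side']:
    im,d,c=shot(n);P=cloud(c,d);r=np.hypot(P[...,0]-589,P[...,1]+94)
    m=(d>0)&(r<85)&(r>55)&(P[...,2]>122)&(P[...,2]<142);k,lab,st,ce=cv2.connectedComponentsWithStats(m.astype(np.uint8))
    for i in range(1,k):
        if st[i,4]>3:print(n,'clip',ce[i].round(),st[i,4],P[lab==i].mean(0).round(1))
a=[cv2.imread(f'pics/{n}_c.png') for n in('scene','side')]
a=[cv2.resize(a[0][110:270,200:370],(400,376),interpolation=2),cv2.resize(a[1][100:260,180:350],(400,376),interpolation=2)]
cv2.imwrite('pics/cc.png',np.hstack(a))
E
```

```text
13.5 [587.70958111 -93.35215796 170.70110811] [ 3.14101191e+00 -8.41594585e-04  3.79035178e-01] [ 0.68561084 -0.41649287 -0.95546057] 25.021073226186665
scene 873 circ 590.1497192382812 -96.70999908447266 63.63091278076172 z 168.17436848793454 slope [-0.00543298  0.00621766] off 2.4401381240946876 -3.357841123966324
side 373 circ 588.9697265625 -96.60377502441406 67.25117492675781 z 168.38385581659628 slope [0.00817363 0.0065461 ] off 1.2601454483134376 -3.25161706390773
wrist 15378 circ 588.5902099609375 -93.63338470458984 62.16956329345703 z 167.44261126873323 slope [-0.00157058 -0.00190176] off 0.8806288467509376 -0.28122674408351145
scene clip [310. 190.] 28 [652.1 -69.2 135.5]
scene clip [269. 196.] 33 [ 581.  -160.9  134.1]
side clip [250. 166.] 8 [531.1 -56.9 132.7]
side clip [269. 179.] 25 [ 578.7 -161.6  131.8]
```

View pics/cc.png

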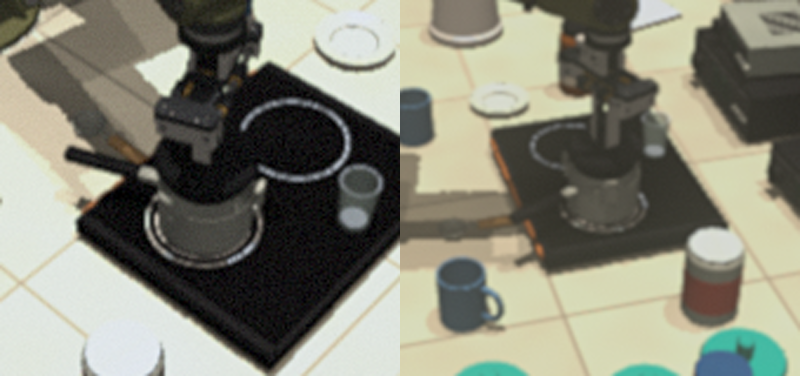

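The lid is centred over the pan in both views: left crop (210,165), right crop (600,165). I press down gently, checking the force.

Emit:
jog_arm --plan '[0,0,-0.004,0,0,0,0,0,-0.009,0,0,0,0,0,-0.012,0,0,0,0,0,-0.014,0,0,0,0,0,-0.016,0,0,0,0,0,-0.0175,0,0,0,0,0,-0.019,0,0,0,0,0,-0.019,0,0,0]'

```text
clock: 14.55
eef_pos: [587.8, -93.1, 151.2]
eef_rot: [3.141, -0.001, 0.379]
wrist_force: [2.0, 1.3, 1.9]
finger_gap: 25.2
finger_force: 60.0
```

Emit:
jog_arm --plan '[0,0,-0.001,0,0,0,0,0,-0.002,0,0,0,0,0,-0.003,0,0,0,0,0,-0.004,0,0,0,0,0,-0.004,0,0,0]'

```text
clock: 15.05
eef_pos: [588.1, -93.2, 147.8]
eef_rot: [3.141, -0.002, 0.379]
wrist_force: [2.3, 0.4, 7.1]
finger_gap: 24.8
finger_force: 60.0
```

Emit:
jog_arm --plan '[0,0,-0.001,0,0,0,0,0,-0.002,0,0,0,0,0,-0.003,0,0,0,0,0,-0.004,0,0,0,0,0,-0.004,0,0,0]'

```text
clock: 15.55
eef_pos: [587.7, -93.1, 142.9]
eef_rot: [3.141, -0.001, 0.379]
wrist_force: [3.1, 1.2, -0.6]
finger_gap: 25.4
finger_force: 60.0
```

Emit:
jog_arm --plan '[0,0,-0.001,0,0,0,0,0,-0.002,0,0,0,0,0,-0.003,0,0,0,0,0,-0.004,0,0,0,0,0,-0.004,0,0,0]'

```text
clock: 16.05
eef_pos: [587.2, -93.2, 138.4]
eef_rot: [-3.141, 0.001, 0.379]
wrist_force: [4.2, -0.1, -3.8]
finger_gap: 25.2
finger_force: 60.0
```

Emit:
jog_arm --plan '[0,0,-0.001,0,0,0,0,0,-0.002,0,0,0,0,0,-0.003,0,0,0,0,0,-0.003,0,0,0]'

```text
clock: 16.45
eef_pos: [587.4, -93.2, 135.7]
eef_rot: [-3.141, 0.0, 0.379]
wrist_force: [1.9, 0.8, -3.2]
finger_gap: 25.2
finger_force: 60.0
```

The clips have snapped: the force peaked and then dropped. Next I seat the lid on the rim.

Emit:
jog_arm --plan '[0,0,-0.001,0,0,0,0,0,-0.001,0,0,0,0,0,-0.001,0,0,0]'

```text
clock: 16.75
eef_pos: [587.5, -93.2, 135.0]
eef_rot: [3.142, 0.0, 0.379]
wrist_force: [0.8, -0.3, -0.5]
finger_gap: 24.9
finger_force: 60.0
```

Emit:
jog_arm --plan '[0,0,-0.001,0,0,0,0,0,-0.001,0,0,0,0,0,-0.001,0,0,0]'

```text
clock: 17.05
eef_pos: [587.6, -93.2, 135.0]
eef_rot: [3.141, -0.0, 0.379]
wrist_force: [-3.5, 0.8, 9.1]
finger_gap: 25.0
finger_force: 60.0
```

On the rim at TCP z = 135 as expected; a firmer push now.

Emit:
jog_arm --plan '[0,0,-0.001,0,0,0,0,0,-0.0015,0,0,0,0,0,-0.0015,0,0,0,0,0,-0.0015,0,0,0,0,0,-0.0015,0,0,0]'

```text
clock: 17.55
eef_pos: [587.7, -93.2, 134.9]
eef_rot: [3.141, -0.001, 0.379]
wrist_force: [-10.1, 3.2, 21.5]
finger_gap: 25.2
finger_force: 60.0
```

```bash
python3 lid.py d; python3 - <<'E'
from h import *
print([manip.read_state()['wrist_force'].round(1) for _ in range(1)])
a=[cv2.imread(f'pics/{n}_d.png') for n in('scene','side')]
a=[cv2.resize(a[0][110:270,200:370],(400,376),interpolation=2),cv2.resize(a[1][100:260,180:350],(400,376),interpolation=2)]
cv2.imwrite('pics/cd.png',np.hstack(a))
E
```

```text
17.55 [587.67388905 -93.20411293 134.92290673] [ 3.14066751e+00 -1.22398050e-03  3.79304029e-01] [-10.05628202   3.16428788  21.4618939 ] 25.249892881999795
scene 847 circ 594.278076171875 -97.92192077636719 68.94625854492188 z 132.5315522324172 slope [ 0.00061603 -0.00257953] off 6.604187124467444 -4.717807849205855
side 369 circ 587.41943359375 -94.4248275756836 72.29092407226562 z 133.3230109888816 slope [-0.0064916   0.00532368] off -0.25445545365755606 -1.2207146485222609
wrist 15725 circ 588.1788940429688 -93.67616271972656 71.68470764160156 z 131.6789992759769 slope [0.00149846 0.00014867] off 0.5050049955611939 -0.4720497925652296
[array([-10.5,   0.9,  21.4])]
```

View pics/cd.png

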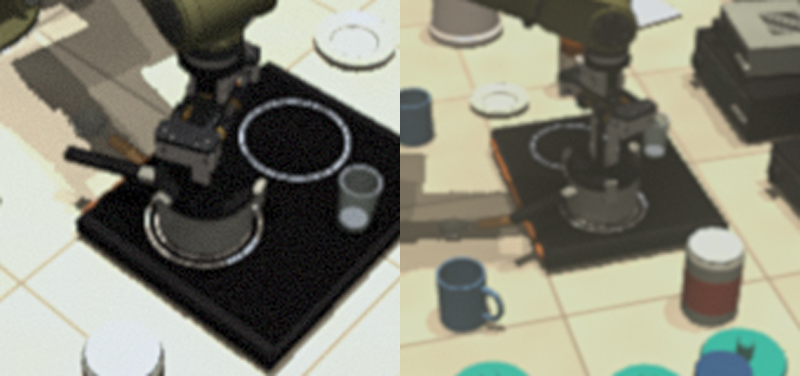

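The lid sits level under the clips, at left crop (205,185). A small shift will relieve the sideways push.

Emit:
jog_arm --plan '[-0.0005,0,0,0,0,0,-0.0005,0,0,0,0,0,-0.0005,0,0,0,0,0,-0.0005,0,0,0,0,0,-0.0005,0,0,0,0,0]'

```text
clock: 18.2
eef_pos: [587.6, -93.2, 134.9]
eef_rot: [3.14, -0.002, 0.379]
wrist_force: [-6.2, 1.4, 19.0]
finger_gap: 25.3
finger_force: 60.0
```

```bash
python3 -c "
from cell import manip
print(manip.read_state()['wrist_force']);print(manip.sign_off())"
```

```text
[-6.23301006  1.40516294 18.9851214 ]
the job is handed in; nothing more can be done
None
```

I handed the job in at about 18 s: the pan stands in the double ring, and the lid is snapped home and held down with about 19 N; the hand-in returned no verdict.

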